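Put the decorating tools back where they belong

ROBOT

A 6-joint arm with a two-finger parallel gripper is mounted at the origin on the work surface; the furniture and walls round the work are solid. World frame = base frame: x ahead of the robot, y to its left, z up, the work surface at z = 0. Lengths are in m, angles in rad, forces in N, time in s.
With the tool pointing down it reaches from about 0.35 to 0.85 m from the base axis. Payload 8.1 kg.
Tool frame: the origin (TCP) lies at the centre of the arm's flange, where the gripper is bolted on; the fingertips stand 186 mm ahead of it and the grasp point (between the pads) lies 167 mm ahead of it; z points along the fingers, y is the line along which they close (so a half turn about z gives the same grasp; the last joint's range is limited). The gripper opens to 93 mm and grips with 3 to 60 N. Pads are 15 mm wide; open, the fingers measure 128 mm over their backs; the gripper's body (75 mm by 188 mm) begins 65 mm behind the grasp point.
Start: joints at [-1.242, 0.13, 1.488, -0, 1.523, -0.085], TCP at [0.241, -0.549, 0.405] pointing down, gripper open.
Joint ranges: [-2.96, 2.96], [-0.89, 2.26], [0.02, 2.5], [-1.34, 4.48], [0, 2.73], [-2.66, 2.66]. Speed limits (rad/s): [2.39, 2.39, 2.79, 3.14, 3.14, 3.14].

INTERFACE

Orientations are given as a rotation vector (axis times angle).
In Python, from plant import robot gives the robot as it stands.
- The arm moves only by the tool apply_moves, never from a script. Its argument "series" is a list of rows, each a list of 2 entries, a list of its own where there are three numbers: the shift along the tool's x, y, z in mm, then the turn, a rotation vector about the tool's x, y, z in rad. A call has 1 to 12 rows; each row shifts and turns the commanded pose from where the row before left it, along the tool's axes as they then stand; what a row does not reach is not made up. A row lasts 1/12 s, in which the tool goes at most 41.7 mm and 7.16 degrees, less where a joint would pass 70% of its speed; a pose out of reach is approached as far as the arm can. A call is refused whole if a number of a shift passes 41.7 or a number of a turn 0.125, either way. A call with a gripper value outside its range is refused whole. "claw" is the opening, from 0 (shut) to 1 (fully open), set as the call begins (left out, the last holds). The fingers move at their own pace and stop on an object; "newtons" is the grip in N (left out, the last holds). Time passes only in rows, so rows that do not move let the fingers close. It gives the time, the measured TCP pose, the force, the opening and the grip force at its end, in the units of the state.
- robot.read_state(): the state, without advancing time (a new reading comes with each control period).
- robot.read_camera(name): name is "scene" or "top" or "wrist"; returns (picture, depth): 384x512x3 uint8, blue, green, red; 384x512 float32, m along the optical axis (not along the pixel's ray), 0 where there is no reading.
- robot.calibration(name): a dict with "fx", "fy", "cx", "cy" (pixels), "extrinsics" (4x4, takes a point from world to camera coordinates). Camera axes: x right, y down, z forward; pixel columns grow to the right and rows downward; lengths in m; the calibration is good to about 2 mm. A picture is of the moment at which its call begins: read the wrist's pose just before it. calibration takes no time and is no camera call; for the wrist camera it gives the pose at the moment of the call.
- robot.close_job(): hands the job in; it is judged then, once.
The state is a dict: "t": time; "q": joint angles; "dq": joint speeds; "joint_torque": joint torques, N m; "tool_pos": TCP position; "orientation": TCP orientation; "force": force on the tool from outside, world axes, zero at the start; "wrist_torque": the same for the moment, N m; "opening": finger opening in m; "gripper_force": force on a finger pad.
Only numpy, scipy, OpenCV 4.12 (cv2) and the standard library are available. Lean on these libraries where they do the work, as an engineer would, in place of code of your own. Each camera call takes 0.05 s, during which the arm holds its last target. There are 200 camera calls.

TASK

Clear the decorating bench: stand the two loose glaze jars upright in the empty wells of the jar carrier, stand the loose wooden stamp upright in the empty well of the stamp block, and lay the glaze brush and the loop tool on the scalloped tool rest, one in each pair of hollows, bridging both cheeks with the middle of the handle between them. Leave the jar and the stamp that are already put away standing in their wells.

Things in the scene. Friction and masses are not known exactly. Their poses are not given: they have to be found in the camera images.
- carrier: Pale wooden jar carrier, fixed board 88 (x) by 274 (y) mm, top 26 mm above the table. Three round wells, 66 mm bore (72 at the mouth), floors 13 mm above the table, in a row along its y axis at y = -82, 0 and +82 mm. The middle well already holds a small jar; the outer two are empty. Origin: on the table under its centre, z up.
- rest: Wooden tool rest, fixed, 140 (x) by 76 (y) mm: two parallel scalloped cheeks, 10 mm thick, at y = -25 and +25 mm (40 mm clear between). Each has hollows at x = -34 and +34 mm: flat floors 21 mm wide, 22 mm above the table; middle hump 40, end humps 35, base board between the cheeks 7 mm high. Tools lie along its y, bridging both cheeks. Origin: on the table under its centre, z up.
- block: Darker wooden stamp block, fixed, 67 (x) by 142 (y) mm, top 26 mm above the table. Two square wells 42 mm wide (48 at the mouth), floors 13 mm above the table, at y = -31 and +31 mm on its y axis. The well at y = +31 already holds a stamp; the one at y = -31 is empty. Origin: on the table under its centre, z up.
- jar_1_mid (a point): Lidded glaze jar, white with a black lid, standing loose on the table: round, 53 mm across, 62 mm high (body to 53 mm, lid 47 mm across above). Point: centre, 31 mm above its underside. About 0.18 kg.
- jar_2_mid (a point): Second lidded glaze jar of the same shape, amber with a black lid: 53 mm across, 62 mm high. Point: centre, 31 mm above its underside. About 0.18 kg.
- stamp_mid (a point): Wooden texture stamp standing loose on the table: square, 30 x 30 mm, 56 mm high. Point: centre, 28 mm above its underside; x and y axes square to its sides, z up.
- brush_mid (a point): Glaze brush lying on the table, 173 mm long, 0.02 kg. Point: middle of its handle, 5.5 mm above its underside, where it balances. Its y axis runs along the brush towards the tail: firm handle from y = -60 to +60 mm, 12 mm wide and 11 mm high; bristle head at y = -60 to -112 mm.
- loop_tool_mid (a point): Small clay loop tool lying on the table, 130 mm long, 0.022 kg. Point: middle of its handle, 5 mm above its underside, where it balances. Its y axis runs along the tool towards the wire loop: firm handle from y = -43 to +43 mm, 10 mm wide and high; wire loop at y = +43 to +82 mm.
- jar_kept_mid (a point): Smaller lidded jar, green with a white lid, 49 mm across and 56 mm high, already standing in the carrier's middle well (to be left there). Point: centre, 28 mm above its underside.
- stamp_kept_mid (a point): Wooden stamp like the loose one (30 x 30 x 56 mm), already standing in the stamp block's well at y = +31 mm (to be left there). Point: centre, 28 mm above its underside.

How it is judged:
At the end, for the whole second after the job is handed in: Loose jars upright on the floors of the two outer wells and loose stamp in its empty well (12 mm, 0.15 rad); brush and loop tool seated on both cheeks of the rest, one per pair of hollows (11 mm across, 20 mm along, 0.22 rad); stored jar and stamp still in their wells; all released and at rest (x of jar_1_mid in the frame of carrier between -0.012 and 0.012 m and z of jar_1_mid in the frame of carrier between 0.039 and 0.049 m and angle between each of jar_1_mid, jar_2_mid, stamp_mid, stamp_kept_mid, jar_kept_mid's own z axis and vertical below 0.15 rad and x of jar_2_mid in the frame of carrier between -0.012 and 0.012 m and z of jar_2_mid in the frame of carrier between 0.039 and 0.049 m and ((y of jar_1_mid in the frame of carrier between 0.07 and 0.094 m and y of jar_2_mid in the frame of carrier between -0.094 and -0.07 m) or (y of jar_1_mid in the frame of carrier between -0.094 and -0.07 m and y of jar_2_mid in the frame of carrier between 0.07 and 0.094 m)) and y of brush_mid in the frame of rest between -0.02 and 0.02 m and z of brush_mid in the frame of rest between 0.0235 and 0.0315 m and angle between the y axis of each of brush_mid, loop_tool_mid and the y axis of rest, either way round below 0.22 rad and y of loop_tool_mid in the frame of rest between -0.02 and 0.02 m and z of loop_tool_mid in the frame of rest between 0.023 and 0.031 m and ((x of brush_mid in the frame of rest between 0.023 and 0.045 m and x of loop_tool_mid in the frame of rest between -0.045 and -0.023 m) or (x of brush_mid in the frame of rest between -0.045 and -0.023 m and x of loop_tool_mid in the frame of rest between 0.023 and 0.045 m)) and x of stamp_mid in the frame of block between -0.013 and 0.013 m and y of stamp_mid in the frame of block between -0.044 and -0.018 m and z of stamp_mid in the frame of block between 0.036 and 0.046 m and x of stamp_kept_mid in the frame of block between -0.013 and 0.013 m and y of stamp_kept_mid in the frame of block between 0.018 and 0.044 m and z of stamp_kept_mid in the frame of block between 0.036 and 0.046 m and x of jar_kept_mid in the frame of carrier between -0.013 and 0.013 m and y of jar_kept_mid in the frame of carrier between -0.013 and 0.013 m and z of jar_kept_mid in the frame of carrier between 0.036 and 0.046 m); the robot touches nothing.
It fails at once if the jar already in the carrier was knocked or lifted out (distance of jar_kept_mid from where it was at the start of the episode above 0.022 m or angle between jar_kept_mid's own z axis and vertical above 0.35 rad).
It fails at once if the stamp already in the block was knocked or lifted out (distance of stamp_kept_mid from where it was at the start of the episode above 0.022 m or angle between stamp_kept_mid's own z axis and vertical above 0.35 rad).
It also fails if it takes over 118 s, if anything falls off the work surface, if the arm or the gripper's body presses on something with over 40 N, if the wrist force passes 120 N, or if a joint passes its speed limit or range.

## Working session

There is one attempt and no reset: what is moved stays moved. The work goes in short steps, Python scripts to look and compute and a tool call to move; the robot and the scene stay as the last step left them, time stands still between calls to the robot, and variables do not carry over. Pictures are saved under pics/ and viewed, at most 14 in all, crops included, and the job is handed in when it is done.

Besides the shell and the picture viewer there is one more tool, called in YAML: its name, and indented under it one key for each argument. apply_moves: Moves the arm, as the interface text tells. Its arguments: {"type":"object","properties":{"series":{"type":"array"},"claw":{"type":"number"},"newtons":{"type":"number"}},"required":["series"]}

```bash
mkdir -p pics; ls; cat > h.py <<'E'
import numpy as np, cv2
from plant import robot
from scipy.spatial.transform import Rotation as R
def cloud(n):
    im,d=robot.read_camera(n); c=robot.calibration(n)
    v,u=np.mgrid[0:384,0:512]
    P=np.stack([(u-c['cx'])/c['fx']*d,(v-c['cy'])/c['fy']*d,d],-1)
    T=np.linalg.inv(np.array(c['extrinsics']))
    return im,d,P@T[:3,:3].T+T[:3,3],c
E
python3 - <<'E'
from h import *
s=robot.read_state(); print(s)
for n in ['scene','top']:
    im,d,W,c=cloud(n); cv2.imwrite(f'pics/{n}0.png',im); np.savez(f'{n}0.npz',im=im,d=d,W=W)
    T=np.linalg.inv(np.array(c['extrinsics'])); print(n,T.round(3).tolist(),c['fx'])
E
```

```text
pics
{'t': 0.0, 'q': array([-1.24242377e+00,  1.31158954e-01,  1.48928001e+00, -7.59745474e-06,
        1.52301438e+00, -8.53952784e-02]), 'dq': array([ 0.0001022 ,  0.00051662,  0.00051624, -0.00064281,  0.00024689,
       -0.00076093]), 'joint_torque': array([ 9.19579252e-04, -5.59832418e+01, -4.91760492e+01,  7.65337120e-02,
        3.51876835e-02, -1.43254679e-04]), 'tool_pos': array([ 0.24118346, -0.54913637,  0.40368806]), 'orientation': array([-3.07279370e+00, -6.44939894e-01,  3.65827051e-04]), 'force': array([ 0.95018283, -0.81822796,  0.35472779]), 'wrist_torque': array([-0.00378508,  0.0233998 ,  0.01531098]), 'gripper_force': 0.0, 'opening': 0.09316921965499604}
scene [[-0.85, -0.292, 0.438, 0.074], [-0.526, 0.496, -0.691, 0.712], [-0.016, -0.818, -0.576, 0.62], [0.0, 0.0, 0.0, 1.0]] 381.6671423847513
top [[-0.021, -0.996, 0.085, 0.429], [-1.0, 0.023, 0.011, 0.024], [-0.013, -0.085, -0.996, 1.124], [0.0, 0.0, 0.0, 1.0]] 454.711812414818
```

View pics/top0.png

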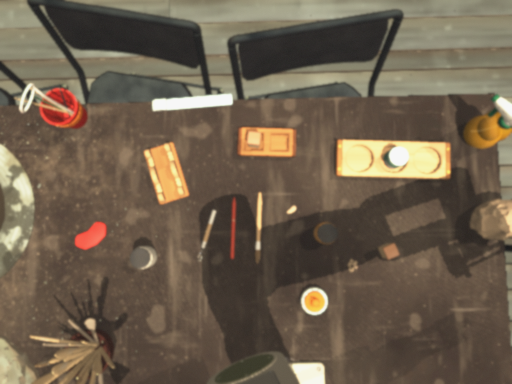

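View pics/scene0.png

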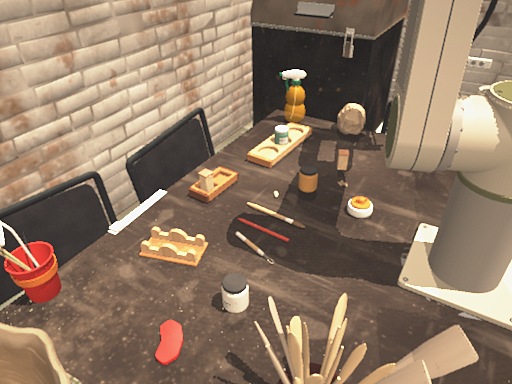

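The top view shows the carrier at (393,158), block (267,142), rest (166,172), white jar (145,257), amber jar (325,232), stamp (389,252), brush (259,228), loop tool (207,235, loop at its lower end) and a red distractor stick (234,228). The scene view agrees with this.

```bash
cat > m.py <<'E'
from h import *
D=np.load('top0.npz'); W=D['W'].copy(); im=D['im']; d=D['d']
ok=(d>0)
tab=ok&(abs(W[...,2])<.012)
A=np.c_[W[tab][:,:2],np.ones(tab.sum())]; p=np.linalg.lstsq(A,W[tab][:,2],rcond=None)[0]; print('plane',p.round(4))
z=W[...,2]-(W[...,:2]@p[:2]+p[2])
def rect(name,r,lo,hi):
    u0,v0,u1,v1=r; m=np.zeros_like(ok); m[v0:v1,u0:u1]=1; m&=ok&(z>lo)&(z<hi)
    q=W[m][:,:2]; 
    (cx,cy),(a,b),t=cv2.minAreaRect((q*1000).astype(np.float32))
    print(name,'n',m.sum(),'c',round(cx,1),round(cy,1),'size',round(a,1),round(b,1),'ang',round(t,1),'zmed',np.median(z[m]).round(4),'mean',q.mean(0).round(4))
rect('carrier',(330,130,458,190),.018,.032)
rect('block',(232,120,303,163),.018,.032)
rect('rest',(138,135,195,212),.016,.05)
rect('restbase',(138,135,195,212),.004,.05)
rect('jar1',(122,240,165,275),.045,.075)
rect('jar2',(308,217,343,248),.045,.075)
rect('stamp',(376,240,402,264),.04,.065)
rect('brush',(248,188,270,268),.004,.02)
rect('loop',(192,205,220,268),.004,.02)
rect('jark',(380,140,415,172),.055,.08)
rect('stampk',(240,125,268,155),.05,.08)
big=np.concatenate([cv2.resize(im[y0:y1,x0:x1],(400,300),interpolation=cv2.INTER_CUBIC) for x0,x1,y0,y1 in [(190,290,190,265),(130,230,130,205)]],1)
b2=np.concatenate([cv2.resize(im[y0:y1,x0:x1],(400,300),interpolation=cv2.INTER_CUBIC) for x0,x1,y0,y1 in [(305,405,205,280),(110,210,210,285)]],1)
cv2.imwrite('pics/crop0.png',np.concatenate([big,b2]))
E
python3 m.py
```

```text
plane [ 0.0009  0.0004 -0.0005]
carrier n 2341 c 591.8 -291.9 size 272.7 86.9 ang 87.0 zmed 0.0254 mean [ 0.5913 -0.291 ]
block n 993 c 641.4 14.5 size 141.1 67.1 ang 86.9 zmed 0.0253 mean [0.6403 0.0139]
rest n 532 c 572.4 265.3 size 131.9 60.8 ang 16.6 zmed 0.0292 mean [0.5719 0.2647]
restbase n 1649 c 573.1 267.0 size 137.4 190.1 ang 88.5 zmed 0.0083 mean [0.5722 0.2634]
jar1 n 384 c 367.6 314.2 size 48.8 47.1 ang 40.8 zmed 0.0613 mean [0.368  0.3132]
jar2 n 366 c 416.0 -120.4 size 47.8 46.8 ang 88.7 zmed 0.0614 mean [ 0.4162 -0.1194]
stamp n 179 c 370.6 -267.9 size 30.0 30.0 ang 23.4 zmed 0.0558 mean [ 0.3708 -0.2671]
brush n 311 c 434.2 38.5 size 191.1 50.7 ang 0.0 zmed 0.0086 mean [0.4319 0.0385]
loop n 189 c 416.2 170.5 size 64.1 149.0 ang 89.2 zmed 0.0077 mean [0.4237 0.1639]
jark n 319 c 591.6 -291.5 size 44.5 43.2 ang 47.1 zmed 0.0683 mean [ 0.5911 -0.2908]
stampk n 165 c 643.1 44.9 size 29.5 30.2 ang 81.9 zmed 0.0683 mean [0.6422 0.045 ]
```

View pics/crop0.png

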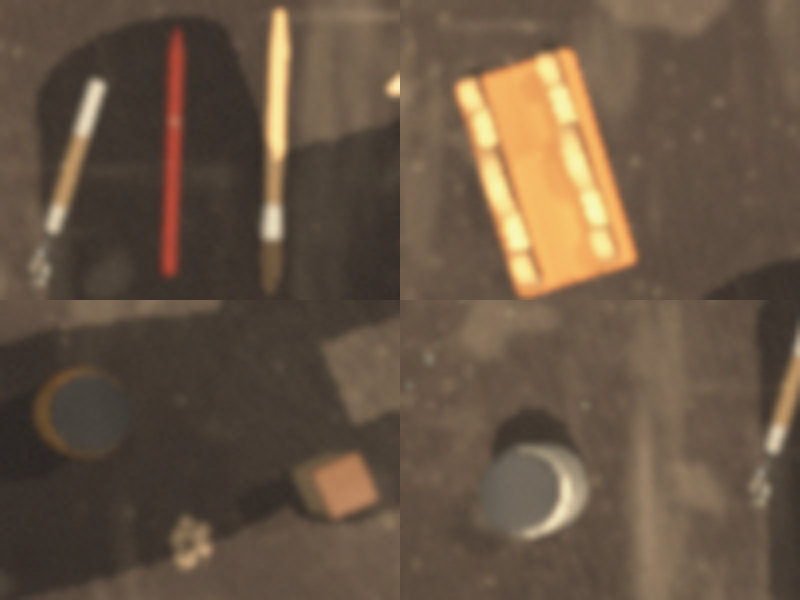

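```bash
cat >> h.py <<'E'
def plan(x,y,z,yaw):
    "mm, deg (tool-y heading, mod 180): turn about tool z, then shift in turned tool axes (mm)"
    s=robot.read_state(); M=R.from_rotvec(s['orientation']).as_matrix(); p=s['tool_pos']*1000
    cur=np.degrees(np.arctan2(M[1,1],M[0,1])); dy=(yaw-cur+90)%180-90
    t=np.radians(cur+dy); ty=np.array([np.cos(t),np.sin(t),0]); tz=np.array([0,0,-1.]); tx=np.cross(ty,tz)
    G=np.c_[tx,ty,tz]; tilt=R.from_matrix(M.T@R.from_rotvec([0,0,np.radians(dy)]).inv().as_matrix()@G).as_rotvec()
    D=np.array([x,y,z])-p
    print('t',round(s['t'],2),'tcp',p.round(1),'yaw',cur.round(2),'turn',-np.radians(dy).round(3),'shift',(G.T@D).round(1),'tilt',tilt.round(4),'open',round(s['opening']*1000,1),'grip',round(s['gripper_force'],1),'F',s['force'].round(1),'q1,q6',s['q'][[0,5]].round(2))
E
cat > tools.py <<'E'
from h import *
c=robot.calibration('top'); T=np.linalg.inv(np.array(c['extrinsics']))
def px(u,v,z):
    r=T[:3,:3]@[(u-c['cx'])/c['fx'],(v-c['cy'])/c['fy'],1]; return (T[:3,3]+r*(z-T[2,3])/r[2])*1000
D=np.load('top0.npz'); im=D['im'].astype(int); g=im.max(-1)
for n,(u0,v0,u1,v1),z in [('brush',(252,190,266,251),.006),('loop',(196,207,219,250),.005)]:
    sub=g[v0:v1,u0:u1]; m=sub>np.median(sub)+45
    v,u=np.nonzero(m); q=np.array([px(a+u0,b+v0,z)[:2] for a,b in zip(u,v)])
    vx,vy,x0,y0=cv2.fitLine(q.astype(np.float32),cv2.DIST_HUBER,0,.01,.01).ravel()
    s=(q-[x0,y0])@[vx,vy]; print(n,len(q),'dir',np.degrees(np.arctan2(vy,vx)).round(1),'ends',(np.array([x0,y0])+np.outer([s.min(),s.max()],[vx,vy])).round(1).tolist(),'len',np.ptp(s).round(1))
print('clicks brush mid',px(258.9,217,.006),'loop mid',px(208.8,229.2,.005))
print('rest corners', [px(*a).round(1).tolist() for a in [(145,151.5,.035),(173,142,.035),(189,195.5,.007),(161.5,204.5,.007)]])
plan(371,-268,405,-66.6)
E
python3 tools.py
```

```text
brush 266 dir -3.2 ends [[380.0, 41.9], [519.6, 34.1]] len 139.8
loop 187 dir -18.6 ends [[385.4, 177.9], [478.3, 146.8]] len 98.0
clicks brush mid [458.07803715  37.16950704   6.        ] loop mid [430.88572594 160.80842991   5.        ]
rest corners [[622.2, 310.0, 35.0], [643.9, 241.7, 35.0], [514.8, 208.5, 7.0], [494.1, 276.6, 7.0]]
t 0.1 tcp [ 241.2 -549.2  403.8] yaw -66.29 turn 0.005 shift [ 230.8 -206.5   -1.2] tilt [-0.0016 -0.0002 -0.    ] open 93.1 grip 0.0 F [-0.2 -0.4 -0.8] q1,q6 [-1.24 -0.09]
```

apply_moves:
  series:
    - [[28.9,-25.8,0],[0,0,0]]
    - [[28.9,-25.8,0],[0,0,0]]
    - [[28.9,-25.8,0],[0,0,0]]
    - [[28.9,-25.8,0],[0,0,0]]
    - [[28.9,-25.8,0],[0,0,0]]
    - [[28.9,-25.8,0],[0,0,0]]
    - [[28.9,-25.8,0],[0,0,0]]
    - [[28.9,-25.8,0],[0,0,0]]
    - [[0,0,0],[0,0,0]]
    - [[0,0,0],[0,0,0]]
  claw: 1
  newtons: 20

```text
t: 0.93
tool_pos: [0.3707, -0.2657, 0.4046]
orientation: [-3.073, -0.652, 0.0]
force: [-0.7, -0.0, -0.1]
opening: 0.0929
gripper_force: 0.0
```

```bash
python3 - <<'E'
from h import *
plan(371,-268,205,-66.6)
im,d,W,c=cloud('wrist'); cv2.imwrite('pics/w1.png',im)
z=W[...,2]; m=(d>0)&(z>.045)&(z<.065)&(abs(W[...,0]-.37)<.05)&(abs(W[...,1]+.268)<.05)
q=(W[m][:,:2]*1000).astype(np.float32); print(len(q), cv2.minAreaRect(q) if len(q)>10 else '', np.median(z[m]))
print(np.linalg.inv(np.array(c['extrinsics'])).round(3).tolist(),c['fx'])
E
```

```text
t 0.93 tcp [ 370.7 -265.7  404.6] yaw -66.05 turn 0.01 shift [ -0.6   2.2 199.6] tilt [-0.0001  0.      0.    ] open 92.9 grip 0.0 F [-0.7 -0.  -0.1] q1,q6 [-0.73  0.42]
920 ((371.1278381347656, -269.0320739746094), (29.313465118408203, 29.479969024658203), 23.384611129760742) 0.056068439160765426
[[0.403, -0.882, -0.243, 0.438], [-0.915, -0.389, -0.108, -0.236], [0.001, 0.266, -0.964, 0.385], [0.0, 0.0, 0.0, 1.0]] 345.89489024345545
```

View pics/w1.png

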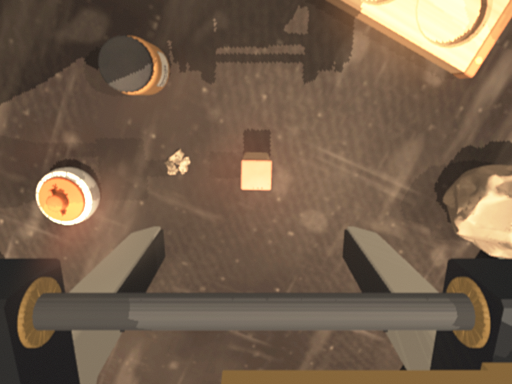

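The wrist view shows the stamp at (256,175), square to and centred between the fingers. Its measured position of (371,-269) agrees with the top camera.

apply_moves:
  series:
    - [[-0.5,3,40],[0,0,0.01]]
    - [[0,0,40],[0,0,0]]
    - [[0,0,40],[0,0,0]]
    - [[0,0,40],[0,0,0]]
    - [[0,0,30],[0,0,0]]
    - [[0,0,9.5],[0,0,0]]
    - [[0,0,0],[0,0,0]]

```text
t: 1.57
tool_pos: [0.3688, -0.2703, 0.2022]
orientation: [-3.073, -0.626, 0.006]
force: [-0.2, -0.2, 1.0]
opening: 0.0931
gripper_force: 0.0
```

apply_moves:
  series:
    - [[0,0,0],[0,0,0]]
    - [[0,0,0],[0,0,0]]
    - [[0,0,0],[0,0,0]]
    - [[0,0,0],[0,0,0]]
    - [[0,0,0],[0,0,0]]
    - [[0,0,0],[0,0,0]]
    - [[0,0,0],[0,0,0]]
    - [[0,0,0],[0,0,0]]
  claw: 0
  newtons: 20

```text
t: 2.23
tool_pos: [0.3708, -0.2703, 0.2054]
orientation: [3.078, 0.63, 0.0]
force: [0.0, 0.0, 0.6]
opening: 0.0446
gripper_force: 0.0
```

apply_moves:
  series:
    - [[0,0,-20],[0,0,0]]
    - [[0,0,-30],[0,0,-0.12]]
    - [[0,0,-30],[0,0,-0.12]]
    - [[0,0,-30],[0,0,-0.12]]
    - [[0,0,0],[0,0,-0.12]]
    - [[0,0,0],[0,0,-0.12]]
    - [[0,0,0],[0,0,-0.12]]
    - [[0,0,0],[0,0,-0.12]]
    - [[0,0,0],[0,0,-0.12]]
    - [[0,0,0],[0,0,-0.12]]
    - [[0,0,0],[0,0,0]]

```text
t: 3.15
tool_pos: [0.3707, -0.2703, 0.3151]
orientation: [-2.309, -2.129, 0.0]
force: [-0.5, -0.2, 0.1]
opening: 0.0006
gripper_force: 0.0
```

```bash
python3 -c "
from h import *
plan(639.7,-16.5,315,-3.1)"
```

```text
t 3.15 tcp [ 370.7 -270.3  315.1] yaw -4.64 turn -0.027 shift [2.679e+02 2.549e+02 1.000e-01] tilt [-0.0002 -0.0002 -0.    ] open 0.6 grip 0.0 F [-0.5 -0.2  0.1] q1,q6 [-0.74 -0.66]
```

The fingers close at only about 70 mm/s, so they missed the grasp. I'll reopen, turn back and look again.

apply_moves:
  series:
    - [[0,0,-20],[0,0,0.12]]
    - [[0,0,-20],[0,0,0.12]]
    - [[0,0,-20],[0,0,0.12]]
    - [[0,0,-20],[0,0,0.12]]
    - [[0,0,0],[0,0,0.12]]
    - [[0,0,0],[0,0,0.12]]
    - [[0,0,0],[0,0,0.12]]
    - [[0,0,0],[0,0,0.12]]
    - [[0,0,0],[0,0,0.12]]
    - [[0,0,0],[0,0,0]]
    - [[0,0,0],[0,0,0]]
  claw: 0.65

```text
t: 4.07
tool_pos: [0.3707, -0.2703, 0.3952]
orientation: [-3.077, -0.632, 0.0]
force: [0.2, 0.5, -0.2]
opening: 0.0601
gripper_force: 0.0
```

```bash
python3 - <<'E'
from h import *
im,d,W,c=cloud('wrist')
z=W[...,2]; m=(d>0)&(z>.045)&(z<.065)&(abs(W[...,0]-.37)<.05)&(abs(W[...,1]+.268)<.05)
q=(W[m][:,:2]*1000).astype(np.float32); r=cv2.minAreaRect(q); print(len(q), r, np.median(z[m]))
plan(*r[0],205,r[2])
E
```

```text
995 ((371.56298828125, -267.67498779296875), (29.504680633544922, 29.84363555908203), 22.493160247802734) 0.05605068715752137
t 4.12 tcp [ 370.7 -270.3  395.2] yaw -66.73 turn -1.557 shift [  2.1   1.8 190.2] tilt [-0.0002  0.0001  0.    ] open 60.5 grip 0.0 F [ 0.1 -0.4  0.4] q1,q6 [-0.74  0.42]
```

apply_moves:
  series:
    - [[1.8,-2,40],[0,0,0.013]]
    - [[0,0,40],[0,0,0]]
    - [[0,0,40],[0,0,0]]
    - [[0,0,40],[0,0,0]]
    - [[0,0,20],[0,0,0]]
    - [[0,0,10],[0,0,0]]
    - [[0,0,0],[0,0,0]]
    - [[0,0,0],[0,0,0]]

```text
t: 4.78
tool_pos: [0.3719, -0.2681, 0.206]
orientation: [3.081, 0.611, 0.0]
force: [1.0, 0.1, 1.2]
opening: 0.0607
gripper_force: 0.0
```

apply_moves:
  series:
    - [[0,0,0],[0,0,0]]
    - [[0,0,0],[0,0,0]]
    - [[0,0,0],[0,0,0]]
    - [[0,0,0],[0,0,0]]
    - [[0,0,0],[0,0,0]]
    - [[0,0,0],[0,0,0]]
    - [[0,0,0],[0,0,0]]
    - [[0,0,0],[0,0,0]]
    - [[0,0,0],[0,0,0]]
    - [[0,0,0],[0,0,0]]
  claw: 0

```text
t: 5.62
tool_pos: [0.3719, -0.268, 0.2059]
orientation: [3.081, 0.61, 0.001]
force: [-0.7, 0.5, 7.0]
opening: 0.0298
gripper_force: 20.0
```

apply_moves:
  series:
    - [[0,0,-20],[0,0,0]]
    - [[0,0,-30],[0,0,-0.12]]
    - [[0,0,-30],[0,0,-0.12]]
    - [[0,0,-30],[0,0,-0.12]]
    - [[0,0,0],[0,0,-0.12]]
    - [[0,0,0],[0,0,-0.12]]
    - [[0,0,0],[0,0,-0.12]]
    - [[0,0,0],[0,0,-0.12]]
    - [[0,0,0],[0,0,-0.12]]
    - [[0,0,0],[0,0,-0.12]]
    - [[0,0,0],[0,0,-0.045]]
    - [[0,0,0],[0,0,0]]

```text
t: 6.62
tool_pos: [0.3715, -0.2677, 0.3149]
orientation: [-2.279, -2.162, 0.0]
force: [-0.4, -0.3, -1.2]
opening: 0.0304
gripper_force: 20.0
```

```bash
python3 -c "
from h import *
plan(639.7,-16.5,315,-3.1)"
```

```text
t 6.62 tcp [ 371.5 -267.7  314.9] yaw -3.02 turn 0.001 shift [ 2.653e+02  2.543e+02 -1.000e-01] tilt [-0.0005 -0.0005 -0.    ] open 30.4 grip 20.0 F [-0.4 -0.3 -1.2] q1,q6 [-0.74 -0.68]
```

Shift (265.3, 254.3): ten rows of (26.5, 25.4). At the end I'll check the well with the wrist camera.

apply_moves:
  series:
    - [[26.5,25.4,0],[0,0,0]]
    - [[26.5,25.4,0],[0,0,0]]
    - [[26.5,25.4,0],[0,0,0]]
    - [[26.5,25.4,0],[0,0,0]]
    - [[26.5,25.4,0],[0,0,0]]
    - [[26.5,25.4,0],[0,0,0]]
    - [[26.5,25.4,0],[0,0,0]]
    - [[26.5,25.4,0],[0,0,0]]
    - [[26.5,25.4,0],[0,0,0]]
    - [[26.5,25.4,0],[0,0,0]]
    - [[0,0,0],[0,0,0]]
    - [[0,0,0],[0,0,0]]

```text
t: 7.62
tool_pos: [0.6404, -0.0155, 0.3139]
orientation: [-2.28, -2.16, 0.002]
force: [-0.4, 0.5, -1.1]
opening: 0.0298
gripper_force: 20.0
```

```bash
python3 - <<'E'
from h import *
im,d,W,c=cloud('wrist'); cv2.imwrite('pics/w2.png',im)
z=W[...,2]
def rect(n,lo,hi,x0,x1,y0,y1):
    m=(d>0)&(z>lo)&(z<hi)&(W[...,0]>x0)&(W[...,0]<x1)&(W[...,1]>y0)&(W[...,1]<y1)
    q=(W[m][:,:2]*1000).astype(np.float32); print(n,len(q),cv2.minAreaRect(q),np.median(z[m]))
rect('block',.022,.030,.58,.72,-.08,.12)
rect('kept',.060,.075,.60,.68,.02,.08)
rect('held',.10,.3,.60,.68,-.05,.015)
plan(639.7,-16.5,219,-3.1)
E
```

```text
block 8251 ((641.962158203125, 16.755592346191406), (135.1104278564453, 66.38719940185547), 86.75235748291016) 0.02630603171329371
kept 2213 ((643.610595703125, 44.353397369384766), (29.960174560546875, 30.019214630126953), 82.14022064208984) 0.06940318939896956
held 33733 ((640.00244140625, -6.038608551025391), (42.07560348510742, 79.99312591552734), 89.99934387207031) 0.23305082329601048
t 7.67 tcp [639.8 -16.6 314.2] yaw -3.15 turn -0.001 shift [ 0.1 -0.1 95.2] tilt [-0.0019  0.0003  0.    ] open 30.1 grip 20.0 F [-0.3 -0.2 -0.8] q1,q6 [-0.11 -0.05]
```

View pics/w2.png

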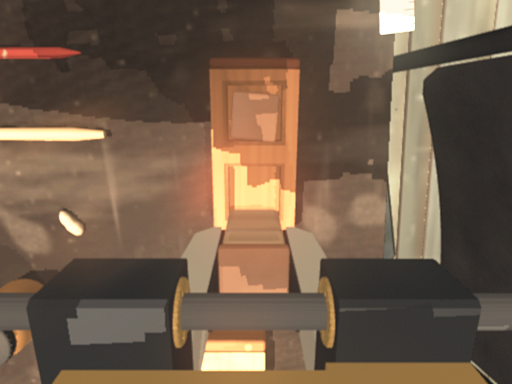

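The wrist view shows the held stamp at (253,250) lined up with the empty well behind it, and the kept stamp at (255,110). Both cameras agree, so I'll lower it.

apply_moves:
  series:
    - [[0,0,30],[0,0,0]]
    - [[0,0,25],[0,0,0]]
    - [[0,0,15],[0,0,0]]
    - [[0,0,10],[0,0,0]]
    - [[0,0,8],[0,0,0]]
    - [[0,0,5.5],[0,0,0]]
    - [[0,0,0],[0,0,0]]
    - [[0,0,0],[0,0,0]]

```text
t: 8.33
tool_pos: [0.64, -0.0175, 0.2226]
orientation: [2.282, 2.158, 0.001]
force: [0.4, -0.2, 0.0]
opening: 0.0299
gripper_force: 20.0
```

apply_moves:
  series:
    - [[0,0,0],[0,0,0]]
    - [[0,0,0],[0,0,0]]
    - [[0,0,0],[0,0,0]]
    - [[0,0,0],[0,0,0]]
    - [[0,0,0],[0,0,0]]
  claw: 0.55

```text
t: 8.75
tool_pos: [0.6399, -0.0171, 0.2221]
orientation: [2.281, 2.159, 0.001]
force: [0.6, 0.0, -0.7]
opening: 0.0508
gripper_force: 0.0
```

apply_moves:
  series:
    - [[0,0,-20],[0,0,0]]
    - [[0,0,-35],[0,0,0]]
    - [[0,0,-40],[0,0,0]]
    - [[0,0,-40],[0,0,0]]
    - [[0,0,0],[0,0,0]]
  claw: 0.75

```text
t: 9.17
tool_pos: [0.642, -0.0173, 0.3677]
orientation: [2.273, 2.152, 0.015]
force: [2.2, -0.2, 1.1]
opening: 0.0696
gripper_force: 0.0
```

```bash
cat >> h.py <<'E'
def rects(W,d,*L):
    z=W[...,2]
    for n,lo,hi,x,y,r in L:
        m=(d>0)&(z>lo)&(z<hi)&(abs(W[...,0]-x)<r)&(abs(W[...,1]-y)<r)
        q=(W[m][:,:2]*1000).astype(np.float32)
        if len(q)>5: 
            c,s,a=cv2.minAreaRect(q); print(n,len(q),np.round(c,1),np.round(s,1),round(a,1),'z',np.median(z[m]).round(4))
        else: print(n,len(q))
E
python3 - <<'E'
from h import *
im,d,W,c=cloud('top')
rects(W,d,('stamp',.05,.08,.640,-.017,.03),('kept',.05,.08,.643,.045,.025),('jar2',.05,.08,.416,-.12,.04))
plan(416,-120.2,355,-3.1)
E
```

```text
stamp 0
kept 106 [642.1  39.3] [17.9 29.9] 80.9 z 0.0682
jar2 0
t 9.22 tcp [641.5 -17.3 363.9] yaw -3.15 turn -0.001 shift [-114.9 -219.6    8.9] tilt [ 0.0113  0.0006 -0.    ] open 69.9 grip 0.0 F [0.2 0.9 0.4] q1,q6 [-0.11 -0.05]
```

apply_moves:
  series:
    - [[-16.4,-31.4,0],[0,0,0]]
    - [[-16.4,-31.4,0],[0,0,0]]
    - [[-16.4,-31.4,0],[0,0,0]]
    - [[-16.4,-31.4,0],[0,0,0]]
    - [[-16.4,-31.4,0],[0,0,0]]
    - [[-16.4,-31.4,0],[0,0,0]]
    - [[-16.4,-31.4,0],[0,0,0]]
    - [[0,0,0],[0,0,0]]
    - [[0,0,0],[0,0,0]]
  claw: 0.85

```text
t: 9.97
tool_pos: [0.4128, -0.1202, 0.3561]
orientation: [-2.284, -2.157, 0.0]
force: [0.5, -0.1, 0.1]
opening: 0.0789
gripper_force: 0.0
```

```bash
python3 - <<'E'
from h import *
im,d,W,c=cloud('top')
rects(W,d,('stamp',.05,.08,.640,-.017,.03),('kept',.05,.08,.643,.045,.025))
im,d,W,c=cloud('wrist')
rects(W,d,('jar2',.05,.08,.416,-.12,.04))
plan(416,-120.2,205,-3.1)
E
```

```text
stamp 173 [640.8 -19.6] [28.4 29.7] 88.4 z 0.0684
kept 170 [642.5  45.1] [29.6 30.4] 81.8 z 0.0686
jar2 2604 [ 417.5 -119.7] [47.6 47.4] 72.0 z 0.0623
t 10.07 tcp [ 414.3 -119.7  356.6] yaw -3.18 turn -0.001 shift [ -0.5   1.7 151.6] tilt [ 0.0006 -0.0001  0.    ] open 79.1 grip 0.0 F [ 0.5 -0.4 -0.2] q1,q6 [-0.4  -0.34]
```

Stamp is seated (top at 68–69 mm). Now jar 2.

apply_moves:
  series:
    - [[-0.3,2.5,40],[0,0,0]]
    - [[0,0,40],[0,0,0]]
    - [[0,0,40],[0,0,0]]
    - [[0,0,20],[0,0,0]]
    - [[0,0,11.5],[0,0,0]]
    - [[0,0,0],[0,0,0]]
    - [[0,0,0],[0,0,0]]

```text
t: 10.65
tool_pos: [0.417, -0.1196, 0.2046]
orientation: [-2.279, -2.159, 0.001]
force: [-0.0, 0.2, 0.0]
opening: 0.0793
gripper_force: 0.0
```

apply_moves:
  series:
    - [[0,0,0],[0,0,0]]
    - [[0,0,0],[0,0,0]]
    - [[0,0,0],[0,0,0]]
    - [[0,0,0],[0,0,0]]
    - [[0,0,0],[0,0,0]]
    - [[0,0,0],[0,0,0]]
    - [[0,0,0],[0,0,0]]
    - [[0,0,0],[0,0,0]]
  claw: 0
  newtons: 25

```text
t: 11.32
tool_pos: [0.4168, -0.1203, 0.206]
orientation: [2.281, 2.159, 0.001]
force: [-1.3, 1.0, 6.0]
opening: 0.0506
gripper_force: 25.0
```

apply_moves:
  series:
    - [[0,0,-15],[0,0,0]]
    - [[0,0,-30],[0,0,0]]
    - [[0,0,-30],[0,0,0]]
    - [[0,0,-30],[0,0,0]]
    - [[0,0,0],[0,0,0]]
    - [[0,0,0],[0,0,0]]

```text
t: 11.82
tool_pos: [0.4171, -0.1205, 0.312]
orientation: [2.279, 2.157, 0.003]
force: [-1.3, 0.5, -3.1]
opening: 0.0508
gripper_force: 25.0
```

```bash
python3 -c "
from h import *
plan(587.5,-373.8,310,-3)"
```

```text
t 11.82 tcp [ 417.1 -120.5  312. ] yaw -3.15 turn -0.003 shift [-244.1  183.4    2. ] tilt [ 0.0039  0.0014 -0.    ] open 50.8 grip 25.0 F [-1.3  0.5 -3.1] q1,q6 [-0.4  -0.34]
```

apply_moves:
  series:
    - [[-30.5,22.9,0],[0,0,0]]
    - [[-30.5,22.9,0],[0,0,0]]
    - [[-30.5,22.9,0],[0,0,0]]
    - [[-30.5,22.9,0],[0,0,0]]
    - [[-30.5,22.9,0],[0,0,0]]
    - [[-30.5,22.9,0],[0,0,0]]
    - [[-30.5,22.9,0],[0,0,0]]
    - [[-30.5,22.9,0],[0,0,0]]
    - [[0,0,0],[0,0,0]]
    - [[0,0,0],[0,0,0]]
    - [[0,0,0],[0,0,0]]

```text
t: 12.73
tool_pos: [0.5853, -0.3733, 0.3072]
orientation: [-2.279, -2.156, 0.001]
force: [0.0, 0.3, -1.5]
opening: 0.0512
gripper_force: 25.0
```

```bash
python3 - <<'E'
from h import *
im,d,W,c=cloud('wrist'); cv2.imwrite('pics/w3.png',im)
rects(W,d,('kept',.06,.08,.5916,-.2915,.04),('held',.08,.2,.5875,-.374,.045),('carrier',.022,.03,.59,-.29,.14))
im,d,W,c=cloud('top')
rects(W,d,('held',.1,.18,.5875,-.374,.06))
plan(587.5,-373.8,219,-3)
E
```

```text
kept 4190 [ 593.  -292.3] [43.6 43.9] 12.9 z 0.0704
held 16038 [ 587.7 -366.5] [69.2 53.9] 30.5 z 0.1639
carrier 14001 [ 591.8 -319.4] [169.4  86.4] 86.9 z 0.0273
held 452 [ 585.7 -364.4] [35.7 71.9] 60.7 z 0.1499
t 12.83 tcp [ 585.5 -372.7  309.6] yaw -3.11 turn -0.002 shift [-1.   2.1 90.6] tilt [-0.0011 -0.0009 -0.    ] open 50.8 grip 25.0 F [-0.1 -0.  -2. ] q1,q6 [-0.64 -0.59]
```

View pics/w3.png

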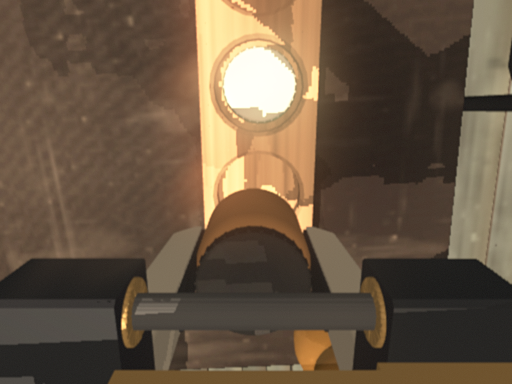

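The jar is held upright at (253,240), in line with its well, and the kept jar is at (258,82). I'll lower it.

apply_moves:
  series:
    - [[-0.8,2.4,20],[0,0,0]]
    - [[0,0,25],[0,0,0]]
    - [[0,0,18],[0,0,0]]
    - [[0,0,12],[0,0,0]]
    - [[0,0,8],[0,0,0]]
    - [[0,0,4],[0,0,0]]
    - [[0,0,0],[0,0,0]]
    - [[0,0,0],[0,0,0]]

```text
t: 13.5
tool_pos: [0.5887, -0.3749, 0.2245]
orientation: [2.28, 2.159, 0.0]
force: [0.3, -0.3, -1.1]
opening: 0.0507
gripper_force: 25.0
```

apply_moves:
  series:
    - [[0,0,0],[0,0,0]]
    - [[0,0,0],[0,0,0]]
    - [[0,0,0],[0,0,0]]
    - [[0,0,0],[0,0,0]]
    - [[0,0,0],[0,0,0]]
  claw: 0.8

```text
t: 13.92
tool_pos: [0.5885, -0.3749, 0.2238]
orientation: [2.281, 2.159, 0.0]
force: [1.1, 0.0, -0.9]
opening: 0.074
gripper_force: 0.0
```

apply_moves:
  series:
    - [[0,0,-20],[0,0,0]]
    - [[0,0,-35],[0,0,0]]
    - [[0,0,-40],[0,0,0]]
    - [[0,0,-40],[0,0,0]]
    - [[0,0,0],[0,0,0]]
    - [[0,0,0],[0,0,0]]
  claw: 0.43

```text
t: 14.42
tool_pos: [0.5893, -0.3755, 0.3634]
orientation: [2.276, 2.154, 0.002]
force: [-1.0, -0.4, -0.1]
opening: 0.0414
gripper_force: 0.0
```

```bash
python3 -c "
from h import *
plan(459,37.4,340,86.8)"
```

```text
t 14.42 tcp [ 589.3 -375.5  363.4] yaw -3.15 turn -1.57 shift [153.1 405.   23.4] tilt [ 0.007   0.0046 -0.    ] open 41.4 grip 0.0 F [-1.  -0.4 -0.1] q1,q6 [-0.64 -0.59]
```

apply_moves:
  series:
    - [[0,0,0],[0,0,-0.12]]
    - [[0,0,0],[0,0,-0.12]]
    - [[0,0,0],[0,0,-0.12]]
    - [[0,0,0],[0,0,-0.12]]
    - [[0,0,0],[0,0,-0.12]]
    - [[0,0,0],[0,0,-0.12]]
    - [[0,0,0],[0,0,-0.12]]
    - [[0,0,0],[0,0,-0.12]]
    - [[0,0,0],[0,0,-0.12]]
    - [[0,0,0],[0,0,-0.12]]
    - [[0,0,0],[0,0,-0.12]]
    - [[0,0,0],[0,0,-0.12]]

```text
t: 15.42
tool_pos: [0.588, -0.3745, 0.3559]
orientation: [-0.282, -3.126, -0.003]
force: [-0.4, -0.4, 0.3]
opening: 0.0399
gripper_force: 0.0
```

apply_moves:
  series:
    - [[0,0,0],[0,0,-0.12]]
    - [[13.9,36.8,0],[0,0,0]]
    - [[13.9,36.8,0],[0,0,0]]
    - [[13.9,36.8,0],[0,0,0]]
    - [[13.9,36.8,0],[0,0,0]]
    - [[13.9,36.8,0],[0,0,0]]
    - [[13.9,36.8,0],[0,0,0]]
    - [[13.9,36.8,0],[0,0,0]]
    - [[13.9,36.8,0],[0,0,0]]
    - [[13.9,36.8,0],[0,0,0]]
    - [[13.9,36.8,0],[0,0,0]]
    - [[0,0,0],[0,0,0]]

```text
t: 16.42
tool_pos: [0.4716, 0.0067, 0.3565]
orientation: [-0.096, -3.137, -0.004]
force: [0.1, -0.2, 0.0]
opening: 0.0402
gripper_force: 0.0
```

```bash
python3 - <<'E'
from h import *
plan(459,37.4,190,86.8)
im,d,W,c=cloud('wrist'); cv2.imwrite('pics/w4.png',im); np.savez('w4.npz',im=im,d=d,W=W)
rects(W,d,('block',.02,.03,.64,.0145,.08))
im,d,W,c=cloud('top')
rects(W,d,('jar2',.05,.09,.5875,-.374,.04),('kept',.055,.09,.5916,-.2915,.04))
E
```

```text
t 16.42 tcp [471.6   6.7 356.5] yaw 86.48 turn -0.006 shift [ 14.3  29.9 166.5] tilt [ 0.0026 -0.0034  0.    ] open 40.2 grip 0.0 F [ 0.1 -0.2  0. ] q1,q6 [-0.1  -1.61]
block 1438 [655.2 -14.6] [90.1 42.3] 86.2 z 0.0266
jar2 436 [ 589.  -374.8] [49.2 49.9] 61.3 z 0.0738
kept 316 [ 591.8 -292. ] [45.1 43.7] 38.8 z 0.0683
```

View pics/w4.png

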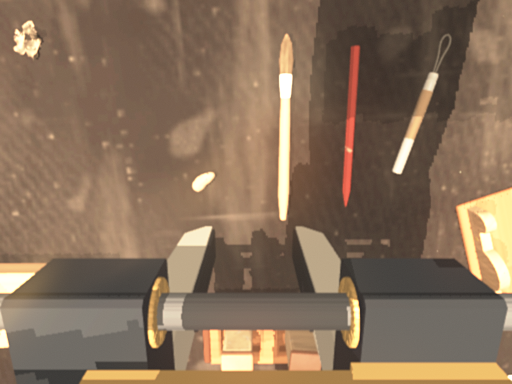

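The wrist view shows the brush from its tail at (283,218) to the ferrule at (285,97) and tip at (288,36). The loop tool runs from its tail at (398,172) to the ferrule end at (434,74) and loop tip at (447,36), and the red stick lies between them.

```bash
cat > wp.py <<'E'
from h import *
def wpx(c,u,v,z):
    T=np.linalg.inv(np.array(c['extrinsics'])); r=T[:3,:3]@[(u-c['cx'])/c['fx'],(v-c['cy'])/c['fy'],1]; return (T[:3,3]+r*(z-T[2,3])/r[2])[:2]*1000
E
python3 - <<'E'
from wp import *
c=robot.calibration('wrist')
for n,z,L in [('brush',.008,[(283,219),(285.5,97),(288,35)]),('loop',.007,[(398,173),(434,73),(447,36)])]:
    P=np.array([wpx(c,u,v,z) for u,v in L]); print(n,P.round(1).tolist(),'len',np.linalg.norm(P[0]-P[2]).round(1),'ang',np.degrees(np.arctan2(*(P[0]-P[1])[::-1])).round(2))
    dr=(P[2]-P[0])/np.linalg.norm(P[2]-P[0]); m=P[0]+dr*(60 if n=='brush' else 48); print(' mid',m.round(1))
P=np.load('w4.npz')
plan(459,37.4,190,86.8)
E
```

```text
brush [[521.3, 30.4], [402.6, 37.5], [350.3, 41.7]] len 171.4 ang -3.43
 mid [461.4  34.4]
loop [[481.1, 144.4], [390.2, 172.5], [359.8, 181.7]] len 126.9 ang -17.18
 mid [435.2 158.5]
t 16.52 tcp [473.1   2.9 357. ] yaw 86.42 turn -0.007 shift [ 16.   33.6 167. ] tilt [-0.0001 -0.0017 -0.    ] open 39.9 grip 0.0 F [-0.4 -1.4  0.4] q1,q6 [-0.1  -1.61]
```

apply_moves:
  series:
    - [[8,17,20],[0,0,-0.006]]
    - [[7,17,30],[0,0,0]]
    - [[0,0,40],[0,0,0]]
    - [[0,0,30],[0,0,0]]
    - [[0,0,10],[0,0,0]]
    - [[0,0,0],[0,0,0]]
    - [[0,0,0],[0,0,0]]
    - [[0,0,0],[0,0,0]]

```text
t: 17.18
tool_pos: [0.4623, 0.0358, 0.2303]
orientation: [0.095, 3.137, -0.0]
force: [0.7, -0.4, -0.0]
opening: 0.0396
gripper_force: 0.0
```

```bash
python3 - <<'E'
from wp import *
plan(460,36.8,188.5,86.7)
im,d,W,c=cloud('wrist'); cv2.imwrite('pics/w5.png',im)
plan(460,36.8,188.5,86.7)
g=im.max(-1).astype(int)
for v in (60,100,140,180,210):
    r=g[v,150:330]; print(v,np.nonzero(r>np.median(r)+50)[0][[0,-1]]+150 if (r>np.median(r)+50).any() else None)
E
```

```text
t 17.18 tcp [462.3  35.8 230.3] yaw 86.52 turn -0.003 shift [ 2.4  0.9 41.8] tilt [-0.      0.0028  0.    ] open 39.6 grip 0.0 F [ 0.7 -0.4 -0. ] q1,q6 [-0.03 -1.54]
t 17.23 tcp [462.4  35.9 230.6] yaw 86.53 turn -0.003 shift [ 2.5  0.8 42.1] tilt [ 0.      0.0037 -0.    ] open 39.7 grip 0.0 F [-0.2  0.   0.1] q1,q6 [-0.03 -1.54]
60 [245 266]
100 [247 265]
140 [248 264]
180 [249 264]
210 [249 264]
```

View pics/w5.png

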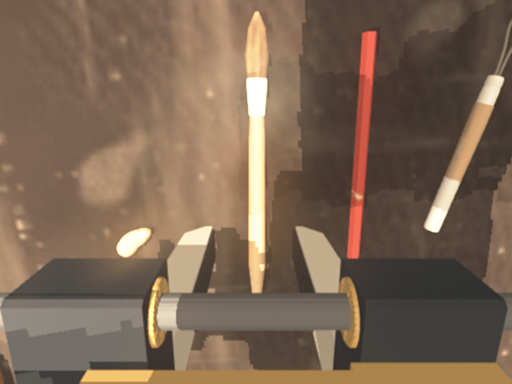

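The brush at column 256 is centred and aligned between the fingers, so I'll descend and grip.

apply_moves:
  series:
    - [[2,0.5,20],[0,0,-0.003]]
    - [[0,0,15],[0,0,0]]
    - [[0,0,7],[0,0,0]]
    - [[0,0,0],[0,0,0]]
    - [[0,0,0],[0,0,0]]

```text
t: 17.65
tool_pos: [0.4599, 0.0369, 0.1876]
orientation: [0.089, 3.138, -0.0]
force: [-0.4, 0.6, 0.5]
opening: 0.0401
gripper_force: 0.0
```

apply_moves:
  series:
    - [[0,0,0],[0,0,0]]
    - [[0,0,0],[0,0,0]]
    - [[0,0,0],[0,0,0]]
    - [[0,0,0],[0,0,0]]
    - [[0,0,0],[0,0,0]]
    - [[0,0,0],[0,0,0]]
    - [[0,0,0],[0,0,0]]
    - [[0,0,0],[0,0,0]]
  claw: 0
  newtons: 12

```text
t: 18.32
tool_pos: [0.4591, 0.0371, 0.1864]
orientation: [0.089, 3.14, 0.0]
force: [-0.9, 0.6, 2.8]
opening: 0.0112
gripper_force: 12.0
```

apply_moves:
  series:
    - [[0,0,-20],[0,0,0]]
    - [[0,0,-35],[0,0,0.12]]
    - [[0,0,-35],[0,0,0.12]]
    - [[0,0,-35],[0,0,0.12]]
    - [[0,0,0],[0,0,0.12]]
    - [[0,0,0],[0,0,0.12]]
    - [[0,0,0],[0,0,0.12]]
    - [[0,0,0],[0,0,0.12]]
    - [[0,0,0],[0,0,0.12]]
    - [[0,0,0],[0,0,0.12]]
    - [[0,0,0],[0,0,0.12]]
    - [[0,0,0],[0,0,0]]

```text
t: 19.32
tool_pos: [0.4589, 0.0371, 0.311]
orientation: [-1.854, -2.536, 0.0]
force: [0.1, -1.2, -0.5]
opening: 0.0108
gripper_force: 12.0
```

```bash
python3 -c "
from h import *
plan(604.9,275.1,310,16.8)"
```

```text
t 19.32 tcp [458.9  37.1 311. ] yaw 17.65 turn 0.015 shift [185.7 208.6   1. ] tilt [-0.0004 -0.0002 -0.    ] open 10.8 grip 12.0 F [ 0.1 -1.2 -0.5] q1,q6 [-0.03 -0.34]
```

apply_moves:
  series:
    - [[0,0,0],[0,0,0.015]]
    - [[15.5,34.8,-5],[0,0,0]]
    - [[15.5,34.8,0],[0,0,0]]
    - [[15.5,34.8,0],[0,0,0]]
    - [[15.5,34.8,0],[0,0,0]]
    - [[15.5,34.8,0],[0,0,0]]
    - [[15.5,34.8,0],[0,0,0]]
    - [[0,0,0],[0,0,0]]
    - [[0,0,0],[0,0,0]]
    - [[0,0,0],[0,0,0]]
    - [[0,0,0],[0,0,0]]

```text
t: 20.23
tool_pos: [0.6306, 0.1867, 0.3165]
orientation: [1.865, 2.528, -0.0]
force: [-0.2, 0.5, 0.4]
opening: 0.0109
gripper_force: 12.0
```

```bash
python3 - <<'E'
from wp import *
plan(604.9,275.1,310,16.8)
im,d,W,c=cloud('wrist'); cv2.imwrite('pics/w6.png',im); np.savez('w6.npz',im=im,d=d,W=W)
plan(604.9,275.1,310,16.8)
rects(W,d,('rest>16',.016,.05,.5724,.2653,.09),('rest>4',.0045,.05,.5724,.2653,.09))
E
```

```text
t 20.23 tcp [630.6 186.7 316.5] yaw 17.18 turn 0.007 shift [92.   0.9  6.5] tilt [-0.0001  0.0002  0.    ] open 10.9 grip 12.0 F [-0.2  0.5  0.4] q1,q6 [ 0.21 -0.09]
t 20.28 tcp [630.6 186.6 316.9] yaw 17.15 turn 0.006 shift [92.2  1.   6.9] tilt [ 0.0006  0.0002 -0.    ] open 10.9 grip 12.0 F [-0.6 -1.2  0.6] q1,q6 [ 0.21 -0.09]
rest>16 4894 [574.7 266.3] [131.7  60.3] 16.7 z 0.0332
rest>4 15044 [574.1 266.1] [139.9  75.9] 16.4 z 0.0081
```

View pics/w6.png

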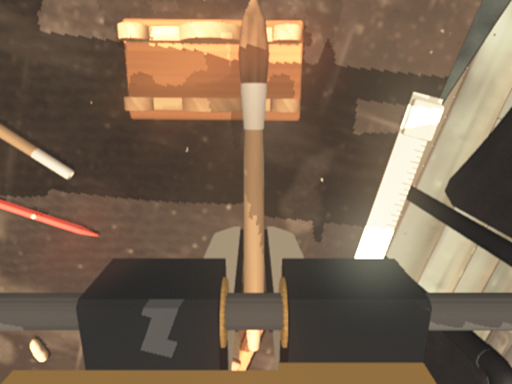

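The whole rest shows in outline, 140×76 mm at (574,266) and 16.5°, which matches its known size. The brush is held level and parallel to the rest's y axis.

apply_moves:
  series:
    - [[31,1,0],[0,0,0.009]]
    - [[31,1,0],[0,0,0]]
    - [[30,0.5,0],[0,0,0]]
    - [[0,0,30],[0,0,0]]
    - [[0,0,25],[0,0,0]]
    - [[0,0,15],[0,0,0]]
    - [[0,0,0],[0,0,0]]
    - [[0,0,0],[0,0,0]]

```text
t: 20.95
tool_pos: [0.6066, 0.2753, 0.2461]
orientation: [-1.878, -2.518, 0.002]
force: [0.4, -1.0, 0.8]
opening: 0.0104
gripper_force: 12.0
```

```bash
python3 -c "
from h import *
plan(606.2,275.6,210.5,16.6)"
```

```text
t 20.95 tcp [606.6 275.3 246.1] yaw 16.57 turn -0.0 shift [ 0.4 -0.3 35.6] tilt [-0.0016  0.0001  0.    ] open 10.4 grip 12.0 F [ 0.4 -1.   0.8] q1,q6 [0.35 0.06]
```

apply_moves:
  series:
    - [[0,0,15],[0,0,0]]
    - [[0,0,10],[0,0,0]]
    - [[0,0,6],[0,0,0]]
    - [[0,0,4],[0,0,0]]
    - [[0,0,0],[0,0,0]]
    - [[0,0,0],[0,0,0]]
    - [[0,0,0],[0,0,0]]

```text
t: 21.53
tool_pos: [0.6072, 0.2763, 0.2117]
orientation: [1.877, 2.519, 0.001]
force: [-0.8, 0.7, 0.5]
opening: 0.0106
gripper_force: 12.0
```

apply_moves:
  series:
    - [[0,0,0],[0,0,0]]
    - [[0,0,0],[0,0,0]]
    - [[0,0,0],[0,0,0]]
    - [[0,0,0],[0,0,0]]
    - [[0,0,0],[0,0,0]]
  claw: 0.35

```text
t: 21.95
tool_pos: [0.607, 0.2763, 0.2114]
orientation: [1.877, 2.519, 0.0]
force: [0.7, -0.2, -0.7]
opening: 0.0322
gripper_force: 0.0
```

apply_moves:
  series:
    - [[0,0,-20],[0,0,0]]
    - [[0,0,-30],[0,0,0]]
    - [[0,0,-40],[0,0,0]]
    - [[0,0,-40],[0,0,0]]
    - [[-30,0,0],[0,0,0]]
    - [[-30,0,0],[0,0,0]]
    - [[-30,0,0],[0,0,0]]
    - [[0,0,0],[0,0,0]]
    - [[0,0,0],[0,0,0]]
  claw: 0.43

```text
t: 22.7
tool_pos: [0.6331, 0.1884, 0.3413]
orientation: [1.881, 2.517, -0.0]
force: [-0.2, 0.9, -0.3]
opening: 0.0399
gripper_force: 0.0
```

```bash
python3 - <<'E'
from wp import *
im,d,W,c=cloud('wrist'); cv2.imwrite('pics/w7.png',im)
# in rest frame: points 28-38mm high in the clear gap
a=np.radians(16.6); X=(W[...,:2]-[.5736,.2659])@np.array([[np.cos(a),-np.sin(a)],[np.sin(a),np.cos(a)]])*1000
m=(d>0)&(abs(X[...,1])<17)&(W[...,2]>.022)&(abs(X[...,0])<60); print('gap pts',m.sum(), np.percentile(X[m][:,0],[2,50,98]).round(1), np.percentile(W[m][:,2],[50,95]).round(4))
m2=(d>0)&(W[...,2]>.022)&(abs(X[...,0]-34)<12)&(abs(X[...,1])<150); print('y range',X[m2][:,1].min().round(1),X[m2][:,1].max().round(1))
plan(434,161,310,72.5)
E
```

```text
gap pts 585 [31.4 36.2 41.1] [0.0317 0.0335]
y range -69.1 54.3
t 22.75 tcp [632.8 189.5 341.2] yaw 16.53 turn -0.977 shift [181.  -87.   31.2] tilt [-0.0001 -0.0004 -0.    ] open 39.9 grip 0.0 F [ 0.1  1.2 -0.4] q1,q6 [ 0.21 -0.08]
```

View pics/w7.png

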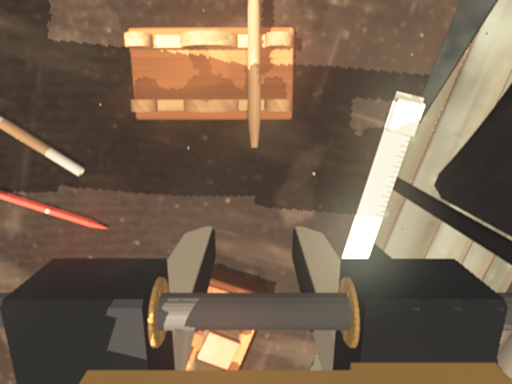

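The brush lies in the right-hand hollows (x≈+36 mm, top ≈33 mm) with its tail at (254,147). Next is the loop tool.

apply_moves:
  series:
    - [[0,0,0],[0,0,-0.122]]
    - [[0,0,0],[0,0,-0.122]]
    - [[0,0,0],[0,0,-0.122]]
    - [[0,0,0],[0,0,-0.122]]
    - [[0,0,0],[0,0,-0.122]]
    - [[0,0,0],[0,0,-0.122]]
    - [[0,0,0],[0,0,-0.122]]
    - [[0,0,0],[0,0,-0.122]]
    - [[0,0,0],[0,0,0]]

```text
t: 23.5
tool_pos: [0.6323, 0.1914, 0.341]
orientation: [-0.465, -3.107, -0.0]
force: [0.3, 0.4, -0.0]
opening: 0.0401
gripper_force: 0.0
```

apply_moves:
  series:
    - [[30,-14.5,0],[0,0,0]]
    - [[30,-14.5,0],[0,0,0]]
    - [[30,-14.5,0],[0,0,0]]
    - [[30,-14.5,10],[0,0,0]]
    - [[30,-14.5,30],[0,0,0]]
    - [[30,-14.5,30],[0,0,0]]
    - [[0,0,30],[0,0,0]]
    - [[0,0,8],[0,0,0]]
    - [[0,0,0],[0,0,0]]
    - [[0,0,0],[0,0,0]]

```text
t: 24.33
tool_pos: [0.4407, 0.1623, 0.2388]
orientation: [0.479, 3.104, 0.001]
force: [0.3, 0.0, 0.4]
opening: 0.0401
gripper_force: 0.0
```

```bash
python3 - <<'E'
from wp import *
plan(434,161,188,72.5)
im,d,W,c=cloud('wrist'); cv2.imwrite('pics/w8.png',im)
E
```

```text
t 24.33 tcp [440.7 162.3 238.8] yaw 72.46 turn -0.001 shift [ 6.  -3.2 50.8] tilt [ 0.0008  0.0011 -0.    ] open 40.1 grip 0.0 F [0.3 0.  0.4] q1,q6 [ 0.24 -1.02]
```

View pics/w8.png

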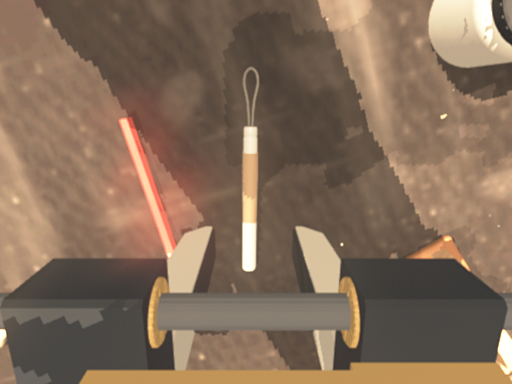

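The loop tool is parallel to the fingers: tail at (248,270), ferrule end at (251,127), loop tip at (251,68). It sits slightly left of centre.

```bash
python3 - <<'E'
from wp import *
c=robot.calibration('wrist')
P=np.array([wpx(c,u,v,.008) for u,v in [(248.3,270.5),(250.5,127),(251,67.5)]])
L=P[2]-P[0]; print(P.round(1).tolist(),np.linalg.norm(L),np.linalg.norm(P[1]-P[0]),np.degrees(np.arctan2(*(P[0]-P[1])[::-1])))
m=P[0]+L/np.linalg.norm(L)*48; print(m); plan(m[0],m[1],188,72.3)
E
```

```text
[[480.2, 147.5], [389.1, 178.2], [356.9, 188.8]] 130.0503249977168 96.13848646861554 -18.58896928384062
[434.6752783  162.75013625]
t 24.38 tcp [441.3 162.3 239.6] yaw 72.47 turn 0.003 shift [ 6.4 -1.6 51.6] tilt [ 0.0016  0.0026 -0.    ] open 40.1 grip 0.0 F [0.9 0.1 0.7] q1,q6 [ 0.24 -1.02]
```

apply_moves:
  series:
    - [[6.3,-2,20],[0,0,0.018]]
    - [[0,0,17],[0,0,0]]
    - [[0,0,9],[0,0,0]]
    - [[0,0,5],[0,0,0]]
    - [[0,0,0],[0,0,0]]
    - [[0,0,0],[0,0,0]]

```text
t: 24.88
tool_pos: [0.434, 0.1619, 0.1876]
orientation: [0.505, 3.099, 0.001]
force: [0.4, 0.5, 0.5]
opening: 0.0393
gripper_force: 0.0
```

apply_moves:
  series:
    - [[0,0,0],[0,0,0]]
    - [[0,0,0],[0,0,0]]
    - [[0,0,0],[0,0,0]]
    - [[0,0,0],[0,0,0]]
    - [[0,0,0],[0,0,0]]
    - [[0,0,0],[0,0,0]]
    - [[0,0,0],[0,0,0]]
    - [[0,0,0],[0,0,0]]
  claw: 0

```text
t: 25.55
tool_pos: [0.433, 0.1617, 0.1867]
orientation: [0.505, 3.101, 0.0]
force: [-1.3, -0.5, 2.3]
opening: 0.0098
gripper_force: 12.0
```

apply_moves:
  series:
    - [[0,0,-20],[0,0,0]]
    - [[0,0,-35],[0,0,0.12]]
    - [[0,0,-35],[0,0,0.12]]
    - [[0,0,-35],[0,0,0.12]]
    - [[0,0,0],[0,0,0.12]]
    - [[0,0,0],[0,0,0.12]]
    - [[0,0,0],[0,0,0.12]]
    - [[0,0,0],[0,0,0.12]]
    - [[0,0,0],[0,0,0.12]]
    - [[0,0,0],[0,0,0]]
    - [[0,0,0],[0,0,0]]

```text
t: 26.47
tool_pos: [0.4329, 0.1617, 0.3113]
orientation: [-1.875, -2.521, 0.0]
force: [0.1, -0.3, -1.0]
opening: 0.0098
gripper_force: 12.0
```

```bash
python3 -c "
from h import *
plan(541,256.2,310,16.6)"
```

```text
t 26.47 tcp [432.9 161.7 311.3] yaw 16.72 turn 0.002 shift [ 59.7 130.6   1.3] tilt [-0.0003 -0.0001 -0.    ] open 9.8 grip 12.0 F [ 0.1 -0.3 -1. ] q1,q6 [ 0.25 -0.05]
```

apply_moves:
  series:
    - [[15,32.6,0],[0,0,0.002]]
    - [[15,32.6,0],[0,0,0]]
    - [[15,32.6,0],[0,0,0]]
    - [[14.8,32.6,0],[0,0,0]]
    - [[0,0,30],[0,0,0]]
    - [[0,0,25],[0,0,0]]
    - [[0,0,10],[0,0,0]]
    - [[0,0,0],[0,0,0]]
    - [[0,0,0],[0,0,0]]

```text
t: 27.22
tool_pos: [0.5408, 0.2557, 0.2462]
orientation: [-1.88, -2.516, 0.002]
force: [-0.1, -0.7, -0.1]
opening: 0.0096
gripper_force: 12.0
```

```bash
python3 -c "
from h import *
plan(541,256.2,210.5,16.6)"
```

```text
t 27.22 tcp [540.8 255.7 246.2] yaw 16.48 turn -0.002 shift [ 0.5  0.4 35.7] tilt [-0.0017  0.0001  0.    ] open 9.6 grip 12.0 F [-0.1 -0.7 -0.1] q1,q6 [0.36 0.07]
```

apply_moves:
  series:
    - [[0,0,15],[0,0,0]]
    - [[0,0,10],[0,0,0]]
    - [[0,0,6],[0,0,0]]
    - [[0,0,4],[0,0,0]]
    - [[0,0,0],[0,0,0]]
    - [[0,0,0],[0,0,0]]
    - [[0,0,0],[0,0,0]]

```text
t: 27.8
tool_pos: [0.5414, 0.256, 0.2122]
orientation: [1.882, 2.515, 0.001]
force: [-0.6, 0.6, 0.5]
opening: 0.0096
gripper_force: 12.0
```

apply_moves:
  series:
    - [[0,0,0],[0,0,0]]
    - [[0,0,0],[0,0,0]]
    - [[0,0,0],[0,0,0]]
    - [[0,0,0],[0,0,0]]
    - [[0,0,0],[0,0,0]]
  claw: 0.33

```text
t: 28.22
tool_pos: [0.5412, 0.2559, 0.2116]
orientation: [1.882, 2.515, 0.0]
force: [-0.4, -0.2, 0.4]
opening: 0.0306
gripper_force: 0.0
```

apply_moves:
  series:
    - [[0,0,-20],[0,0,0]]
    - [[0,0,-30],[0,0,0]]
    - [[0,0,-40],[0,0,0]]
    - [[0,0,-40],[0,0,0]]
    - [[-30,0,0],[0,0,0]]
    - [[-30,0,0],[0,0,0]]
    - [[-30,0,0],[0,0,0]]
    - [[0,0,0],[0,0,0]]
    - [[0,0,0],[0,0,0]]
  claw: 0.85

```text
t: 28.97
tool_pos: [0.5669, 0.1682, 0.3415]
orientation: [-1.886, -2.513, -0.0]
force: [0.4, -0.5, -0.5]
opening: 0.0787
gripper_force: 0.0
```

```bash
python3 - <<'E'
from wp import *
im,d,W,c=cloud('wrist'); cv2.imwrite('pics/w9.png',im)
a=np.radians(16.6); X=(W[...,:2]-[.5736,.2659])@np.array([[np.cos(a),-np.sin(a)],[np.sin(a),np.cos(a)]])*1000
for s in (1,-1):
    x=X[...,0]*s
    m=(d>0)&(abs(X[...,1])<17)&(W[...,2]>.022)&(x>5)&(x<60); print('gap',s,m.sum(), np.percentile(X[m][:,0],[2,50,98]).round(1), np.percentile(W[m][:,2],[50,95]).round(4))
    m2=(d>0)&(W[...,2]>.02)&(abs(x-34)<12)&(abs(X[...,1])<150); print(' y range',X[m2][:,1].min().round(1),X[m2][:,1].max().round(1))
im,d,W,c=cloud('top'); rects(W,d,('jar1',.05,.08,.368,.314,.04))
plan(368,313.5,310,16.6)
E
```

```text
gap 1 593 [30.9 34.9 40.6] [0.0318 0.0334]
 y range -82.1 53.5
gap -1 511 [-37.4 -32.7 -28.7] [0.031  0.0327]
 y range -69.9 54.4
jar1 33 [370.6 295.4] [30.7  7.3] 8.6 z 0.0562
t 29.07 tcp [566.4 169.9 341.3] yaw 16.37 turn -0.004 shift [ 194.3 -149.1   31.3] tilt [-0.0003 -0.0005 -0.    ] open 79.4 grip 0.0 F [-0.1  1.3 -1. ] q1,q6 [ 0.2  -0.08]
```

View pics/w9.png

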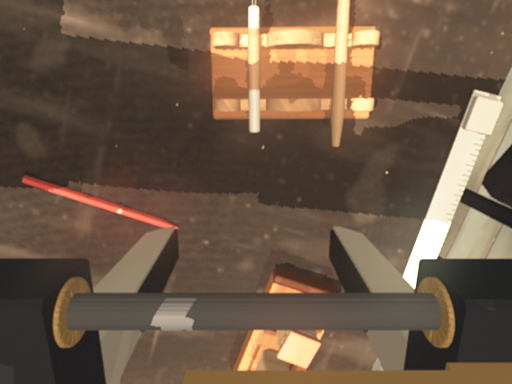

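Both tools are seated in their hollows: loop tool at x≈-33 with its tail at (254,132), brush at x≈+35 with its tail at (337,147). Now jar 1.

apply_moves:
  series:
    - [[0,0,0],[0,0,0.113]]
    - [[0,0,0],[0,0,0.113]]
    - [[0,0,0],[0,0,0.113]]
    - [[19,-29.4,0],[0,0,0]]
    - [[19,-29.4,0],[0,0,0]]
    - [[19,-29.4,0],[0,0,0]]
    - [[19,-29.4,0],[0,0,0]]
    - [[19,-29.4,0],[0,0,0]]
    - [[19,-29.4,0],[0,0,0]]
    - [[19,-29.4,0],[0,0,0]]
    - [[0,0,0],[0,0,0]]
    - [[0,0,0],[0,0,0]]

```text
t: 30.07
tool_pos: [0.3661, 0.3151, 0.3415]
orientation: [-2.274, -2.167, -0.0]
force: [2.1, -0.5, 0.2]
opening: 0.0791
gripper_force: 0.0
```

```bash
python3 - <<'E'
from h import *
im,d,W,c=cloud('wrist')
rects(W,d,('jar1',.05,.08,.368,.314,.04))
plan(368,313.5,205,-3)
E
```

```text
jar1 2880 [370.  316.7] [47.4 47.4] 66.4 z 0.0622
t 30.12 tcp [367.2 314.3 341.6] yaw -2.84 turn 0.003 shift [ -0.8   0.9 136.6] tilt [ 0.0004 -0.0001  0.    ] open 78.9 grip 0.0 F [-0.7  1.1 -0.4] q1,q6 [0.6  0.65]
```

apply_moves:
  series:
    - [[0.7,1.8,40],[0,0,0.003]]
    - [[0,0,40],[0,0,0]]
    - [[0,0,30],[0,0,0]]
    - [[0,0,18],[0,0,0]]
    - [[0,0,9],[0,0,0]]
    - [[0,0,0],[0,0,0]]
    - [[0,0,0],[0,0,0]]

```text
t: 30.7
tool_pos: [0.3706, 0.3138, 0.205]
orientation: [2.284, 2.157, 0.0]
force: [-0.7, 0.6, -0.3]
opening: 0.0788
gripper_force: 0.0
```

apply_moves:
  series:
    - [[0,0,0],[0,0,0]]
    - [[0,0,0],[0,0,0]]
    - [[0,0,0],[0,0,0]]
    - [[0,0,0],[0,0,0]]
    - [[0,0,0],[0,0,0]]
    - [[0,0,0],[0,0,0]]
    - [[0,0,0],[0,0,0]]
    - [[0,0,0],[0,0,0]]
  claw: 0
  newtons: 25

```text
t: 31.37
tool_pos: [0.3701, 0.3141, 0.2052]
orientation: [-2.283, -2.158, -0.001]
force: [-3.2, -0.8, 4.9]
opening: 0.0509
gripper_force: 25.0
```

apply_moves:
  series:
    - [[0,0,-15],[0,0,0]]
    - [[0,0,-30],[0,0,0]]
    - [[0,0,-30],[0,0,0]]
    - [[0,0,-35],[0,0,0]]
    - [[0,0,0],[0,0,0]]
    - [[0,0,0],[0,0,0]]

```text
t: 31.87
tool_pos: [0.3707, 0.3144, 0.3169]
orientation: [2.282, 2.158, 0.008]
force: [-0.4, 0.5, -2.0]
opening: 0.0511
gripper_force: 24.9
```

```bash
python3 -c "
from h import *
plan(596.5,-210.5,310,-3)"
```

```text
t 31.87 tcp [370.7 314.4 316.9] yaw -3.2 turn -0.004 shift [-512.4  253.     6.9] tilt [ 0.0042 -0.0031  0.    ] open 51.1 grip 24.9 F [-0.4  0.5 -2. ] q1,q6 [0.6  0.65]
```

apply_moves:
  series:
    - [[-34,16.8,0],[0,0,0]]
    - [[-34,16.8,0],[0,0,0]]
    - [[-34,16.8,0],[0,0,0]]
    - [[-34,16.8,0],[0,0,0]]
    - [[-34,16.8,0],[0,0,0]]
    - [[-34,16.8,0],[0,0,0]]
    - [[-34,16.8,0],[0,0,0]]
    - [[-34,16.8,0],[0,0,0]]
    - [[-34,16.8,0],[0,0,0]]
    - [[-34,16.8,0],[0,0,0]]
    - [[-34,16.8,0],[0,0,0]]
    - [[0,0,0],[0,0,0]]

```text
t: 32.87
tool_pos: [0.5343, -0.0753, 0.3123]
orientation: [2.287, 2.153, -0.004]
force: [0.8, 0.4, -1.0]
opening: 0.0503
gripper_force: 24.9
```

```bash
python3 -c "
from h import *
plan(596.5,-210.5,310,-3)"
```

```text
t 32.87 tcp [534.3 -75.3 312.3] yaw -3.45 turn -0.008 shift [-131.8   69.2    2.3] tilt [-0.0016  0.0022  0.    ] open 50.3 grip 24.9 F [ 0.8  0.4 -1. ] q1,q6 [-0.23 -0.17]
```

apply_moves:
  series:
    - [[-33,17.3,0],[0,0,-0.004]]
    - [[-33,17.3,0],[0,0,0]]
    - [[-33,17.3,0],[0,0,0]]
    - [[-30,16,0],[0,0,0]]
    - [[0,0,0],[0,0,0]]
    - [[0,0,0],[0,0,0]]
    - [[0,0,0],[0,0,0]]
    - [[0,0,0],[0,0,0]]

```text
t: 33.53
tool_pos: [0.5939, -0.2012, 0.3131]
orientation: [-2.276, -2.162, 0.001]
force: [-0.5, 0.9, -1.3]
opening: 0.0504
gripper_force: 24.9
```

```bash
python3 - <<'E'
from h import *
plan(596.8,-210.3,220,-3)
im,d,W,c=cloud('wrist'); cv2.imwrite('pics/w10.png',im)
im,d,W,c=cloud('top')
rects(W,d,('jar2',.05,.09,.5875,-.374,.04),('kept',.055,.09,.5916,-.2915,.04))
plan(596.8,-210.3,220,-3)
E
```

```text
t 33.53 tcp [ 593.9 -201.2  313.1] yaw -2.93 turn 0.001 shift [-9.   3.4 93.1] tilt [-0.0021 -0.0011 -0.    ] open 50.4 grip 24.9 F [-0.5  0.9 -1.3] q1,q6 [-0.41 -0.36]
jar2 209 [ 592.5 -361.7] [22.5 50.9] 74.3 z 0.0725
kept 100 [ 582.5 -300.1] [20.5 38.8] 30.9 z 0.0682
t 33.63 tcp [ 594.1 -201.   314.1] yaw -2.9 turn 0.002 shift [-9.1  3.1 94.1] tilt [-0.0007 -0.0004 -0.    ] open 50.1 grip 24.9 F [ 0.3  0.3 -1.4] q1,q6 [-0.41 -0.36]
```

View pics/w10.png

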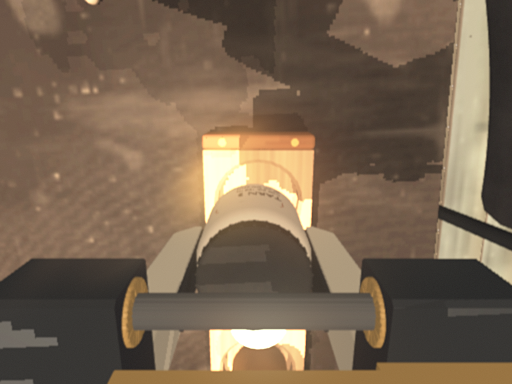

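The jar is held upright at (252,240) over its well, about 9 mm short along the carrier. I'll correct that and lower it.

apply_moves:
  series:
    - [[-9.6,3,0],[0,0,0.002]]
    - [[0,0,25],[0,0,0]]
    - [[0,0,25],[0,0,0]]
    - [[0,0,18],[0,0,0]]
    - [[0,0,12],[0,0,0]]
    - [[0,0,7],[0,0,0]]
    - [[0,0,4],[0,0,0]]
    - [[0,0,0],[0,0,0]]
    - [[0,0,0],[0,0,0]]

```text
t: 34.38
tool_pos: [0.5975, -0.2123, 0.2246]
orientation: [2.279, 2.16, 0.001]
force: [0.4, -0.3, -1.2]
opening: 0.0506
gripper_force: 24.9
```

apply_moves:
  series:
    - [[0,0,0],[0,0,0]]
    - [[0,0,0],[0,0,0]]
    - [[0,0,0],[0,0,0]]
    - [[0,0,0],[0,0,0]]
    - [[0,0,0],[0,0,0]]
  claw: 0.8

```text
t: 34.8
tool_pos: [0.5971, -0.2121, 0.224]
orientation: [2.28, 2.16, 0.0]
force: [0.7, -0.5, 0.3]
opening: 0.0739
gripper_force: 0.0
```

apply_moves:
  series:
    - [[0,0,-20],[0,0,0]]
    - [[0,0,-35],[0,0,0]]
    - [[0,0,-40],[0,0,0]]
    - [[0,0,-40],[0,0,0]]
    - [[0,-40,0],[0,0,0]]
    - [[0,-40,0],[0,0,0]]
    - [[0,-40,0],[0,0,0]]
    - [[0,-40,0],[0,0,0]]
    - [[0,0,0],[0,0,0]]
    - [[0,0,0],[0,0,0]]

```text
t: 35.63
tool_pos: [0.4353, -0.2031, 0.3583]
orientation: [2.282, 2.159, 0.0]
force: [1.1, -0.3, 1.0]
opening: 0.0744
gripper_force: 0.0
```

```bash
python3 - <<'E'
from h import *
im,d,W,c=cloud('top'); cv2.imwrite('pics/end.png',im)
rects(W,d,('jar1',.05,.09,.596,-.21,.035),('jar2',.05,.09,.5875,-.374,.035),('kept',.055,.09,.5916,-.2915,.03),('stamp',.05,.08,.640,-.017,.028),('stkept',.05,.08,.643,.045,.025))
plan(400,-200,360,-3)
E
```

```text
jar1 408 [ 595.9 -208.3] [47.3 50.3] 84.9 z 0.074
jar2 396 [ 589.2 -374.7] [49. 48.] 59.1 z 0.0741
kept 320 [ 591.3 -292.9] [43.6 44.8] 0.3 z 0.0682
stamp 171 [640.6 -19.6] [28.5 30.2] 88.7 z 0.0685
stkept 168 [642.9  45.1] [29.6 29.2] 81.3 z 0.0687
t 35.68 tcp [ 436.8 -203.5  359.1] yaw -3.15 turn -0.003 shift [  1.5 -36.9  -0.9] tilt [ 0.0017  0.0007 -0.    ] open 74.6 grip 0.0 F [ 1.1 -0.3  1.3] q1,q6 [-0.54 -0.49]
```

View pics/end.png

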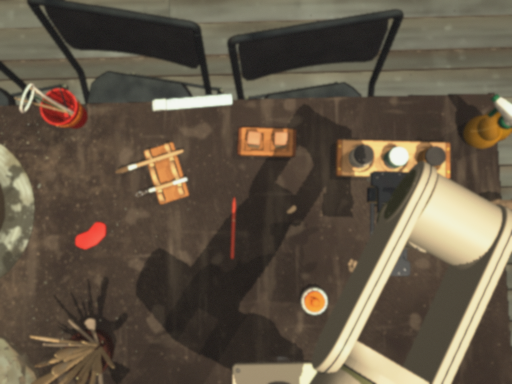

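The final top view shows the jars at (361,155) and (433,156) beside the kept jar, both stamps in the block at about (267,139), and brush and loop tool across the rest at (166,172). All heights match. Handing in.

```bash
python3 -c "
from plant import robot
print(robot.close_job())"
```

```text
the job is handed in; nothing more can be done
None
```

I cleared the bench and handed the job in at about 36 s; the hand-in returned no verdict. In the last camera checks, both loose jars and the loose stamp stood in their wells, the brush and loop tool lay across the rest, and the kept jar and stamp were still in place.

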